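# Pack the tea kit into the wheeled crate and lock its handle out

## Task

Pack up the tea things from the tray so that the crate can be wheeled away: stand every cup upright on the floor of the crate's front bay (the one nearest you), and put the red canister and the glass jar upright and the wooden scoop lying flat, underside down, on the floor of the rear bay, beside the handle. Pull the crate's telescoping handle straight up until its lock button clicks out, so that the handle stays up by itself; some of the cups, the jar or the scoop may be missing, and you may do all this in any order. Leave the bell and the roasting plate where they are.

Things in the scene. Friction and masses are not known exactly. Their poses are not given: they have to be found in the camera images.
- tray: square tin tray, 340 x 340 mm, fixed on a low woven-reed stool, left or right of the robot; origin at the table under its centre, z up. Tray floor 48 mm above the table, thin rim 12 mm above that floor. A folded bamboo fan (200 mm) is clipped along the outside of its +x rim, top 17 mm above the tray floor: fixed.
- crate: wheeled wooden crate, fixed, on the other side from the tray; 242 mm (x) by 332 mm (y), walls 6 mm thick with tops at 85 mm, a divider as high along y at x = 0; origin at the table under its centre, x away from the robot, z up. Two square handle sleeves, 24 mm wide and 150 mm tall, stand behind its rear wall at x = +148 mm, y = +-65 mm.
- front_bay (a point): centre of the inner floor of the crate's FRONT bay (nearest the robot), 18 mm above the table, at x = -59 mm of the crate; the bay is 112 mm (x) by 320 mm (y) inside, axes as the crate's.
- rear_bay (a point): the same for the REAR bay (on the handle's side), at x = +59 mm of the crate, 18 mm above the table, also 112 by 320 mm inside.
- handle (a joint): telescoping handle of the crate: how far it is pulled straight up, 0 (pushed in) to 0.110 m (fully out, end stop). It starts near 0, takes about 8 to 11 N to pull; let go before it has locked, it is held by friction only, which does not count.
- handle_grip (a point): middle of the handle's round rubber crossbar, 20 mm thick and 170 mm long along the crate's y, carried by two 15 mm tubes 130 mm apart (a 115 mm clear span between them); the centre of the bar is 180 mm above the table with the handle pushed in and 290 mm with it fully out. Rises with the handle.
- lock_button (a joint): spring lock button of the handle, how far it stands out: about 0 while hidden inside the sleeve, 0.0075 m when it has clicked out of its hole on the rear (+x) side of the +y sleeve, 135 mm above the table. It clicks by itself within the last 2 mm of the handle's travel, and then holds the handle up (it may settle back about 2 mm).
- cup1_mid (a point): small blue-glazed handleless cup, 58 mm across at the rim and narrower at the foot, 60 mm tall, open at the top, stands upright at the start; the point is on its axis half-way up (30 mm above its underside), z up along its axis. May be absent.
- cup2_mid (a point): small blue-glazed handleless cup, 58 mm across at the rim and narrower at the foot, 60 mm tall, open at the top, stands upright at the start; the point is on its axis half-way up (30 mm above its underside), z up along its axis. May be absent.
- cup3_mid (a point): small blue-glazed handleless cup, 58 mm across at the rim and narrower at the foot, 60 mm tall, open at the top, stands upright at the start; the point is on its axis half-way up (30 mm above its underside), z up along its axis. May be absent.
- canister_mid (a point): red plastic canister with a ribbed twist cap, a cylinder 60 mm across and 110 mm tall, 0.15 to 0.31 kg, stands upright; the point is on its axis half-way up (55 mm above its underside), z up along its axis. Always present.
- jar_mid (a point): amber glass jar with a steel lid, 58 mm across and 85 mm tall, 0.15 to 0.31 kg, stands upright; the point is on its axis half-way up (42.5 mm above its underside), z up. May be absent.
- scoop_mid (a point): pale wooden scoop lying flat on its underside, 130 mm long along its x; the point is the middle of its length, 11 mm above its underside. Handle from x = -65 to +20 mm, 20 mm wide (y) and 22 mm high; pan from x = +17 to +65 mm, 44 mm wide and 18 mm high. z up. May be absent.
- bell: bystander: brass hand bell, 62 mm across its mouth, 80 mm tall, standing mouth down among the cups; origin at the centre of its underside.
- plate: bystander: round aluminium roasting plate, 136 mm across, 20 mm high, on the far part of the tray; origin at the centre of its underside.
Things that resemble listed ones, but are neither listed nor needed, are in the scene too. What is shaped like the part that bears cup1_mid but green is not meant.

How it is judged:
At the end, for the whole second after the job is handed in: All cups present stand upright (within 0.15 rad) on the front bay floor; canister, jar and scoop, those present, rest on the rear bay floor, upright or for the scoop flat (within 0.15 rad), at rest; handle out at least 104 mm, its lock button out over 5 mm (x of cup1_mid in the frame of crate between -0.115 and -0.003 m and y of cup1_mid in the frame of crate between -0.16 and 0.16 m and z of cup1_mid in the frame of crate between 0.042 and 0.055 m and angle between each of cup1_mid, cup2_mid, cup3_mid, canister_mid, jar_mid, scoop_mid's own z axis and vertical below 0.15 rad and linear speed of each of cup1, cup2, cup3, canister, jar, scoop below 0.03 m/s and x of cup2_mid in the frame of crate between -0.115 and -0.003 m and y of cup2_mid in the frame of crate between -0.16 and 0.16 m and z of cup2_mid in the frame of crate between 0.042 and 0.055 m and x of cup3_mid in the frame of crate between -0.115 and -0.003 m and y of cup3_mid in the frame of crate between -0.16 and 0.16 m and z of cup3_mid in the frame of crate between 0.042 and 0.055 m and x of canister_mid in the frame of crate between 0.003 and 0.115 m and y of canister_mid in the frame of crate between -0.16 and 0.16 m and z of canister_mid in the frame of crate between 0.067 and 0.08 m and x of jar_mid in the frame of crate between 0.003 and 0.115 m and y of jar_mid in the frame of crate between -0.16 and 0.16 m and z of jar_mid in the frame of crate between 0.0545 and 0.0675 m and x of scoop_mid in the frame of crate between 0.003 and 0.115 m and y of scoop_mid in the frame of crate between -0.16 and 0.16 m and z of scoop_mid in the frame of crate between 0.023 and 0.036 m and value of joint handle above 0.104 m and value of joint lock_button above 0.005 m); the robot touches nothing.
It fails at once if the bell is knocked away (more than 40 mm) or over (distance of bell from where it was at the start of the episode above 0.04 m or angle between bell's own z axis and vertical above 0.6 rad).
It fails at once if the plate is knocked away (more than 40 mm) or over (distance of plate from where it was at the start of the episode above 0.04 m or angle between plate's own z axis and vertical above 0.6 rad).
Of cup1, cup2, cup3, jar, scoop only 4 to 5 are there at a start; the rules pass over those that are not, and their reading is None.
At some moment in a run one of cup1, cup2, cup3, scoop may be knocked a few centimetres aside while the robot is not near it.
It also fails if it takes over 200 s, if anything falls off the work surface, if the arm or the gripper's body presses on something with over 40 N, if the wrist force passes 120 N, or if a joint passes its speed limit or range.

## Robot

A 6-joint arm with a two-finger parallel gripper is mounted at the origin on the work surface. World frame = base frame: x ahead of the robot, y to its left, z up, the work surface at z = 0. Lengths are in m, angles in rad, forces in N, time in s.
With the tool pointing down it reaches from about 0.375 to 0.9 m from the base axis. Payload 3.1 kg.
Tool frame: the origin (TCP) lies between the finger pads; the fingertips stand manip.nose_length ahead of it and the grasp point (between the pads) lies 5 mm behind it (manip.nose_length is the distance from the TCP to the fingertips, in m); z points along the fingers, y is the line along which they close (so a half turn about z gives the same grasp; the last joint's range is limited). The gripper opens to 85 mm and grips with 20 to 120 N. Pads are 22 mm wide; open, the fingers measure 114 mm over their backs; the gripper's body (76 mm by 85 mm) begins 54 mm behind the grasp point. The pads swing forward as they close: fully open they stand 13 mm farther back than shut.
Start: joints at [-0.178, 0.527, 1.433, -0, 1.181, -0.178], TCP at [0.625, 0, 0.245] pointing down, gripper open.
Joint ranges: [-3.08, 3.08], [-0.75, 2.2], [0.22, 2.44], [-1.43, 4.57], [0, 2.65], [-2.85, 2.85]. Speed limits (rad/s): [2.79, 2.79, 3.14, 3.14, 3.14, 3.14].

## Interface

Orientations are given as a unit quaternion [x, y, z, w].
In Python, from station import monitor, eyes, job, manip gives the robot as it stands.
- The arm moves only by the shell command python3 -m pendant 'ROWS' [FORCE]. ROWS is JSON, a list that holds one entry, the list of rows, each a list of 7 numbers: the shift along the tool's x, y, z as a fraction of full scale, then the turn, a rotation vector about the tool's x, y, z as a fraction of full scale, then the opening, from 0 (shut) to 1 (fully open). A call has 1 to 20 rows; each row shifts and turns the commanded pose from where the row before left it, along the tool's axes as they then stand; what a row does not reach is not made up. Full scale, the value 1, is 800 mm for a shift and 0.12 rad for a turn. A row lasts 1/10 s, in which the tool goes at most 50 mm and 8.59 degrees, less where a joint would pass 70% of its speed; a pose out of reach is approached as far as the arm can. A call with a number of a shift or a turn outside -1 to 1 is refused whole. A call with a gripper value outside its range is refused whole. The fingers move at their own pace and stop on an object; FORCE is the grip in N (left out, the last holds). Time passes only in rows, so rows that do not move let the fingers close. It gives the time, the measured TCP pose, the force, the opening and the grip force at its end, in the units of the state.
- monitor.sense(): the state, without advancing time (a new reading comes with each control period).
- eyes.snapshot(name): name is "scene" or "side" or "wrist"; returns a dict with "pixels" (400x640x3 uint8, red, green, blue), "depth" (400x640 float32, m along the optical axis (not along the pixel's ray), 0 where there is no reading), "intrinsics" (3x3 intrinsics, pixels), "eye" and "attitude" of the camera in the world. Camera axes: x right, y down, z forward; pixel columns grow to the right and rows downward; lengths in m; the calibration is good to about 2 mm. A picture is of the moment at which its call begins.
- job.sign_off(): hands the job in; it is judged then, once.
The state is a dict: "t": time; "q": joint angles; "qd": joint speeds; "tau": joint torques, N m; "tcp_pos": TCP position; "tool_rot": TCP orientation; "force": force on the tool from outside, world axes, zero at the start; "ft_torque": the same for the moment, N m; "finger_gap": opening from 0.0 (shut) to 1.0 (fully open); "gripper_force": force on a finger pad.
Only numpy, scipy, OpenCV 4.12 (cv2) and the standard library are available. Lean on these libraries where they do the work, as an engineer would, in place of code of your own. Each camera call takes 0.05 s, during which the arm holds its last target. There are 200 camera calls.

## Working session

There is one attempt and no reset: what is moved stays moved. The work goes in short steps, Python scripts to look and compute and a shell command to move; the robot and the scene stay as the last step left them, time stands still between calls to the robot, and variables do not carry over. Pictures are saved under pics/ and viewed, at most 14 in all, crops included, and the job is handed in when it is done.

```bash
mkdir -p pics; ls; python3 - <<'E'
from station import monitor, eyes, job, manip
import cv2,numpy as np
print(monitor.sense()); print(manip.nose_length)
for n in("scene","side"):
    s=eyes.snapshot(n); print(n,s["intrinsics"],s["eye"],s["attitude"])
    cv2.imwrite(f"pics/{n}0.png",s["pixels"][:,:,::-1]); np.savez(f"{n}0.npz",**s)
E
```

```text
pics
{'t': 0.0, 'q': array([-1.78514325e-01,  5.28447522e-01,  1.43386350e+00, -2.05108936e-06,
        1.18137683e+00, -1.78474161e-01]), 'qd': array([ 7.21962365e-04, -8.46994892e-04, -1.27947637e-03,  3.53997834e-04,
       -4.83817492e-05,  8.11751465e-04]), 'tau': array([ 2.50220628e-04, -4.42344439e+01, -1.78024775e+01, -2.06930472e-04,
        8.36740597e-03,  2.24214921e-05]), 'tcp_pos': array([6.24341230e-01, 1.38831002e-04, 2.44357365e-01]), 'tool_rot': array([ 7.07120317e-01,  7.07092469e-01, -5.98251777e-04, -8.59973740e-04]), 'force': array([0.5443565 , 0.41689634, 1.11115717]), 'ft_torque': array([0.00310964, 0.02871489, 0.00302426]), 'gripper_force': 0.0, 'finger_gap': 1.0031312265229944}
0.014
scene [[403.55270889   0.         314.39841132]
 [  0.         403.55270889 204.4153197 ]
 [  0.           0.           1.        ]] [1.04900759 0.05855803 0.83055899] [ 0.61338691  0.71166984 -0.2581253  -0.22506414]
side [[435.65222581   0.         323.48339618]
 [  0.         435.65222581 185.94033858]
 [  0.           0.           1.        ]] [ 0.15561318 -0.83530892  0.69817299] [ 0.86050756 -0.15083473  0.09722457 -0.47678402]
```

View images.

View pics/scene0.png

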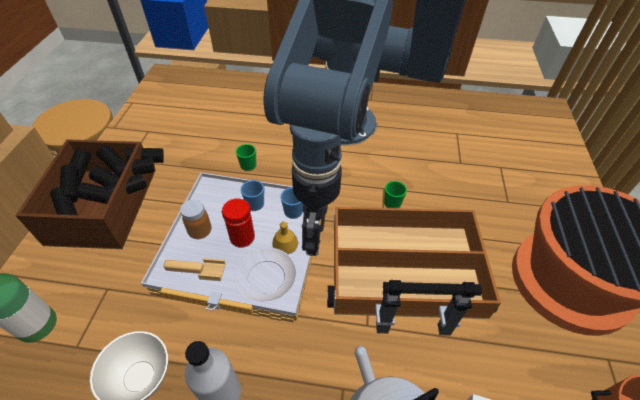

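View pics/side0.png

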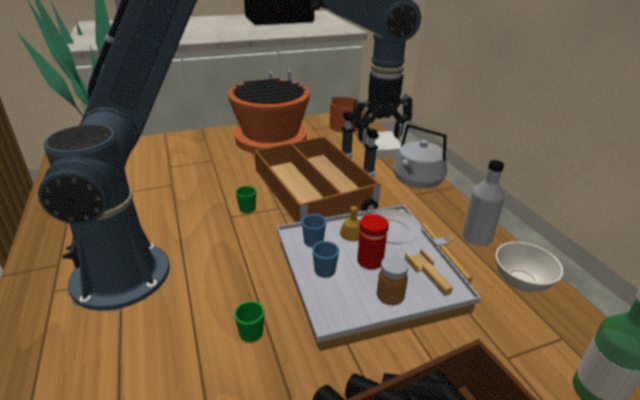

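```bash
cat > h.py <<'E'
import numpy as np,cv2
from scipy.spatial.transform import Rotation as R
from station import monitor,eyes,manip
def snap(n,save=None):
    s=eyes.snapshot(n)
    if save: cv2.imwrite(f"pics/{save}.png",s["pixels"][:,:,::-1])
    return s
def cloud(s):
    K=s["intrinsics"];d=s["depth"];v,u=np.indices(d.shape)
    P=np.stack([(u-K[0,2])/K[0,0]*d,(v-K[1,2])/K[1,1]*d,d],-1)
    W=R.from_quat(s["attitude"]).apply(P.reshape(-1,3)).reshape(P.shape)+s["eye"]
    W[d==0]=np.nan
    return W
def hsv(s): return cv2.cvtColor(np.ascontiguousarray(s["pixels"]),cv2.COLOR_RGB2HSV)
def blobs(m,minpix=40):
    n,l,st,c=cv2.connectedComponentsWithStats(m.astype(np.uint8))
    return [l==i for i in range(1,n) if st[i,4]>=minpix]
def circ(p):
    A=np.c_[2*p,np.ones(len(p))];x=np.linalg.lstsq(A,(p**2).sum(1),rcond=None)[0]
    return x[:2],np.sqrt(x[2]+x[:2]@x[:2])
E
python3 - <<'E'
from h import *
top={}
for n in("scene","side"):
    s=dict(np.load(n+"0.npz"));W=cloud(s);H=hsv(s);h,S,V=[H[...,i].astype(int) for i in range(3)];z=W[...,2]
    ws=(W[...,0]>.3)&(W[...,0]<.9)&(abs(W[...,1])<.5)
    M={"blue":(h>95)&(h<115)&(S>90)&(V>60)&(z>.052)&(z<.13),"red":((h<6)|(h>174))&(S>180)&(z>.06)&(z<.2),
     "amber":(h>5)&(h<18)&(S>80)&(z>.06)&(z<.14)&(W[...,1]<0),"brass":(h>18)&(h<26)&(S>150)&(z>.055)&(z<.14)&(W[...,1]<0),
     "scoop":(h>10)&(h<24)&(S>50)&(z>.055)&(z<.08)&(W[...,1]<0),
     "crate":(z>.079)&(z<.091)&(W[...,1]>0)&(h<20)&(S>80),"sleeve":(z>.14)&(z<.20)&(W[...,1]>0.03)&(W[...,0]>.6)}
    for k,m in M.items():
        for b in blobs(m&ws):
            p=W[b];q=p[:,:2].astype(np.float32)
            zt=np.percentile(p[:,2],98);tp=p[p[:,2]>zt-.006][:,:2]
            print(n,k,len(p),"mean",p.mean(0).round(3),"ztop",zt.round(3),"circ",[np.round(x,3) for x in circ(tp)],"rect",[np.round(x,3) for x in cv2.minAreaRect(q)])
E
```

```text
scene blue 501 mean [ 0.419 -0.184  0.089] ztop 0.109 circ [array([ 0.42 , -0.184]), np.float64(0.026)] rect [array([ 0.419, -0.185]), array([0.059, 0.053]), np.float64(13.953)]
scene blue 437 mean [ 0.434 -0.087  0.086] ztop 0.108 circ [array([ 0.43 , -0.084]), np.float64(0.026)] rect [array([ 0.431, -0.088]), array([0.059, 0.047]), np.float64(26.445)]
scene red 1058 mean [ 0.538 -0.183  0.13 ] ztop 0.16 circ [array([ 0.527, -0.188]), np.float64(0.021)] rect [array([ 0.526, -0.188]), array([0.058, 0.058]), np.float64(85.566)]
scene amber 864 mean [ 0.517 -0.493  0.094] ztop 0.121 circ [array([ 0.517, -0.519]), np.float64(0.043)] rect [array([ 0.501, -0.494]), array([0.143, 0.015]), np.float64(1.34)]
scene amber 417 mean [ 0.536 -0.284  0.09 ] ztop 0.113 circ [array([ 0.519, -0.296]), np.float64(0.024)] rect [array([ 0.53 , -0.288]), array([0.03 , 0.054]), np.float64(33.721)]
scene amber 43 mean [ 0.636 -0.308  0.066] ztop 0.071 circ [array([ 0.631, -0.306]), np.float64(0.012)] rect [array([ 0.636, -0.305]), array([0.036, 0.008]), np.float64(82.796)]
scene brass 435 mean [ 0.538 -0.0
[... 5232 characters left out ...]
p.float64(88.039)]
side crate 1281 mean [0.529 0.176 0.085] ztop 0.09 circ [array([0.528, 0.193]), np.float64(0.152)] rect [array([0.529, 0.199]), array([0.245, 0.34 ]), np.float64(6.763)]
side sleeve 176 mean [0.664 0.275 0.169] ztop 0.199 circ [array([0.664, 0.279]), np.float64(0.014)] rect [array([0.664, 0.277]), array([0.029, 0.045]), np.float64(26.426)]
side sleeve 140 mean [0.864 0.182 0.162] ztop 0.169 circ [array([0.863, 0.173]), np.float64(0.034)] rect [array([0.868, 0.178]), array([0.015, 0.117]), np.float64(33.373)]
side sleeve 227 mean [0.68  0.144 0.172] ztop 0.2 circ [array([0.682, 0.15 ]), np.float64(0.014)] rect [array([0.681, 0.149]), array([0.03 , 0.043]), np.float64(19.9)]
```

```bash
python3 -m pendant '[[[-0.0565,0,0,0,0,0,1],[-0.0565,0,0,0,0,0,1],[-0.0565,0,0,0,0,0,1],[-0.0565,0,0,0,0,0,1],[-0.0565,0,0,0,0,0,1],[-0.0565,0,0,0,0,0,1],[0,0,0,0,0,0,0.6],[0,0,0,0,0,0,0.6]]]'
python3 - <<'E'
from h import *
s=snap("wrist","w1");W=cloud(s);print(s["eye"],s["attitude"],monitor.sense()["tcp_pos"])
H=hsv(s);h,S,V=[H[...,i].astype(int) for i in range(3)];z=W[...,2]
m=(h>8)&(h<26)&(S>50)&(z>.058)&(z<.085)&(W[...,0]<.68)
for b in blobs(m,300):
    p=W[b];print(len(p),p.mean(0).round(3),[np.round(x,3) for x in cv2.minAreaRect(p[:,:2].astype(np.float32))])
E
```

```text
t: 0.9
tcp_pos: [0.6243, -0.2722, 0.2443]
tool_rot: [0.708, 0.706, 0.0, -0.001]
force: [0.5, 0.6, -0.2]
finger_gap: 0.692
gripper_force: 0.0
[ 0.6227244  -0.19023776  0.37313549] [ 9.86869503e-01 -8.82504348e-04 -9.38365075e-04  1.61514474e-01] [ 0.62440666 -0.27085412  0.24448371]
1674 [ 0.625 -0.291  0.069] [array([ 0.625, -0.294]), array([0.019, 0.084]), np.float64(3.078)]
595 [ 0.533 -0.279  0.072] [array([ 0.53 , -0.283]), array([0.02 , 0.054]), np.float64(45.105)]
452 [ 0.554 -0.49   0.071] [array([ 0.557, -0.492]), array([0.02 , 0.042]), np.float64(61.165)]
```

View pics/w1.png

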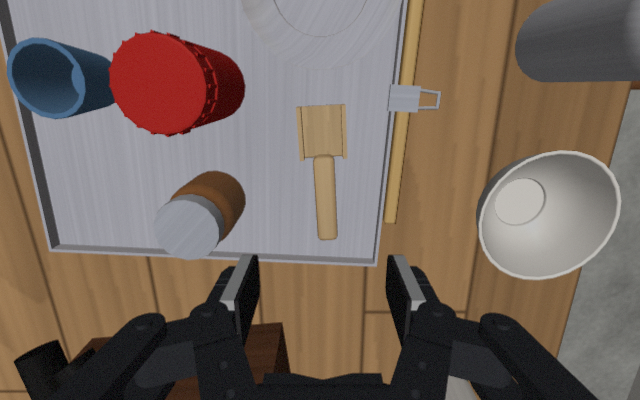

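```bash
python3 -m pendant '[[[-0.003,0,0.03,0,0,-0.44,0.5],[0,0,0.05,0,0,0,0.5],[0,0,0.05,0,0,0,0.5],[0,0,0.05,0,0,0,0.5],[0,0,0.03,0,0,0,0.5],[0,0,0.014,0,0,0,0.5],[0,0,0,0,0,0,0.5],[0,0,0,0,0,0,0.0],[0,0,0,0,0,0,0],[0,0,0,0,0,0,0],[0,0,0,0,0,0,0],[0,0,0,0,0,0,0]]]' 40
```

```text
t: 2.15
tcp_pos: [0.6263, -0.2741, 0.0683]
tool_rot: [0.688, 0.725, 0.001, 0.002]
force: [1.4, 0.7, 6.2]
finger_gap: 0.222
gripper_force: 42.3
```

```bash
cat >> h.py <<'E'
C=np.array([.5285,.199]);CY=np.radians(6.9)
def crate(x,y): return C+np.array([[np.cos(CY),-np.sin(CY)],[np.sin(CY),np.cos(CY)]])@[x,y]
def go(x,y,z,yaw):
    "total tool-frame shift (fraction of 800 mm) and turn (fraction of .12 rad); yaw: tool y axis direction in world, deg"
    s=monitor.sense();r=R.from_quat(s["tool_rot"]);p=s["tcp_pos"]
    a=np.radians(yaw);T=R.from_matrix(np.c_[[-np.sin(a),np.cos(a),0],[np.cos(a),np.sin(a),0],[0,0,-1]])
    print("at",p.round(4),"gap",round(s["finger_gap"],3),"F",s["force"].round(1),"q6",s["q"][5].round(2),"shift",(r.inv().apply(np.array([x,y,z])-p)/.8).round(4),"turn",((r.inv()*T).as_rotvec()/.12).round(3))
E
python3 -m pendant '[[[0,0,-0.03,0,0,0,0],[0,0,-0.05,0,0,0,0],[0,0,-0.05,0,0,0,0],[0,0,-0.05,0,0,0,0],[0,0,-0.03,0,0,0,0],[0.05,-0.0095,0,0,0,-0.57,0],[0.055,0,0,0,0,0,0],[0.055,0,0,0,0,0,0],[0.055,0,0,0,0,0,0],[0.055,0,0,0,0,0,0],[0.055,0,0,0,0,0,0],[0.055,0,0,0,0,0,0],[0.055,0,0,0,0,0,0],[0.055,0,0,0,0,0,0],[0,0,0,0,0,0,0],[0,0,0,0,0,0,0]]]'
python3 - <<'E'
from h import *
t=crate(.057,-.09);go(*t,.038,6.9)
s=snap("wrist","w2")
E
```

```text
t: 3.75
tcp_pos: [0.5722, 0.1162, 0.2341]
tool_rot: [0.662, 0.75, -0.0, 0.0]
force: [-0.4, -0.6, -1.9]
finger_gap: 0.224
gripper_force: 41.3
at [0.5722 0.1162 0.2341] gap 0.224 F [-0.4 -0.6 -1.9] q6 -0.11 shift [-0.0031  0.0295  0.2452] turn [-0.002  0.006  0.028]
```

View pics/w2.png

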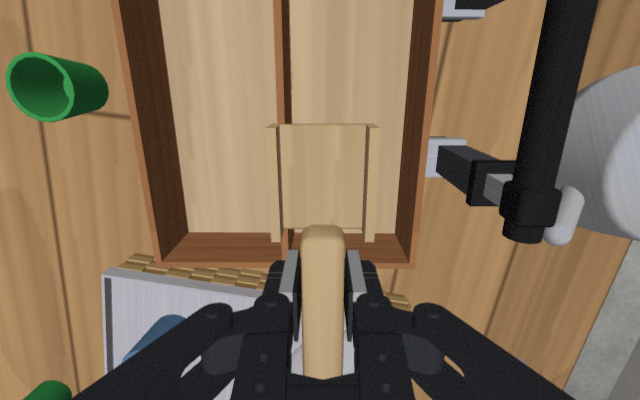

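```bash
python3 -m pendant '[[[-0.001,0.0295,0,0,0,0,0],[0,0,0.05,0,0,0,0],[0,0,0.05,0,0,0,0],[0,0,0.05,0,0,0,0],[0,0,0.05,0,0,0,0],[0,0,0.025,0,0,0,0],[0,0,0.014,0,0,0,0],[0,0,0.003,0,0,0,0],[0,0,0,0,0,0,0],[0,0,0,0,0,0,0]]]'
python3 - <<'E'
from h import *
t=crate(.057,-.09);go(*t,.038,6.9)
E
```

```text
t: 4.8
tcp_pos: [0.5975, 0.1171, 0.042]
tool_rot: [0.663, 0.748, 0.001, 0.001]
force: [-0.0, -0.0, -0.6]
finger_gap: 0.223
gripper_force: 41.3
at [0.5975 0.1171 0.042 ] gap 0.223 F [-0.  -0.  -0.6] q6 -0.11 shift [-0.0005 -0.0021  0.005 ] turn [0.025 0.003 0.002]
```

```bash
python3 -m pendant '[[[0,0,0.005,0,0,0,0],[0,0,0,0,0,0,0.45],[0,0,0,0,0,0,0.45],[0,0,0,0,0,0,0.45],[0,0,-0.02,0,0,0,0.45],[0,0,-0.05,0,0,0,0.45],[0,0,-0.05,0,0,0,0.45],[0,0,-0.06,0,0,-1,0.45],[0,0,-0.06,0,0,-1,0.45],[0,0,0,0,0,-1,1],[0,0,0,0,0,-1,1],[0,0,0,0,0,-1,1],[0,0,0,0,0,-1,1],[0,0,0,0,0,-1,1],[0,0,0,0,0,-1,1],[0,0,0,0,0,-1,1],[0,0,0,0,0,-1,1],[0,0,0,0,0,-1,1],[0,0,0,0,0,-1,1]]]'
python3 - <<'E'
from h import *
go(.518,-.296,.24,90)
s=snap("scene","s1");W=cloud(s);H=hsv(s);h,S,V=[H[...,i].astype(int) for i in range(3)];z=W[...,2]
x,y=(W[...,0]-C[0]),(W[...,1]-C[1]);cx=x*np.cos(CY)+y*np.sin(CY);cy=-x*np.sin(CY)+y*np.cos(CY)
m=(cx>.008)&(cx<.112)&(abs(cy)<.155)&(z>.03)&(z<.05)
print(m.sum(),[np.round(a,3) for a in cv2.minAreaRect(np.c_[cx[m],cy[m]].astype(np.float32))],np.percentile(z[m],[5,50,95]))
m=(h>95)&(h<115)&(S>90)&(V>60)&(z>.052)&(z<.13)
for b in blobs(m): print(W[b].mean(0))
E
```

```text
t: 6.7
tcp_pos: [0.5959, 0.1175, 0.2297]
tool_rot: [0.002, 1.0, -0.0, 0.0]
force: [0.3, 0.1, 0.6]
finger_gap: 1.002
gripper_force: 0.0
at [0.5959 0.1175 0.2297] gap 1.002 F [0.3 0.1 0.6] q6 -1.56 shift [ 0.095  -0.5173 -0.0129] turn [-0.     0.004 -0.037]
432 [array([ 0.059, -0.087]), array([0.045, 0.13 ]), np.float64(1.16)] [0.03167252 0.03829397 0.0416066 ]
[ 0.41895004 -0.18383281  0.08937227]
[ 0.42976345 -0.08387901  0.08801601]
```

View pics/s1.png

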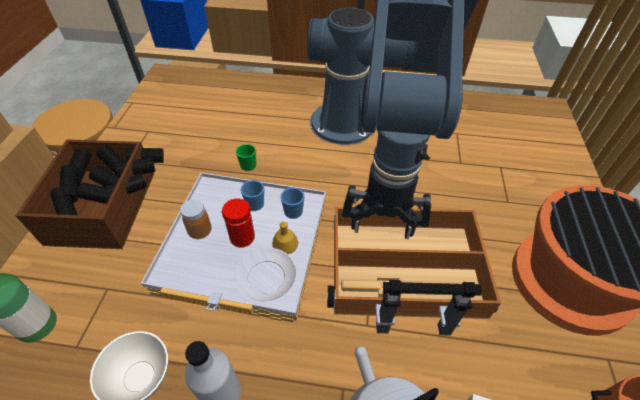

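```bash
python3 -m pendant '[[[0.0105,-0.0575,-0.0129,0,0,0,1],[0.0105,-0.0575,0,0,0,0,1],[0.0105,-0.0575,0,0,0,0,1],[0.0105,-0.0575,0,0,0,0,1],[0.0105,-0.0575,0,0,0,0,1],[0.0105,-0.0575,0,0,0,0,1],[0.0105,-0.0575,0,0,0,0,1],[0.0105,-0.0575,0,0,0,0,1],[0.0105,-0.0575,0,0,0,0,1],[0,0,0,0,0,0,1],[0,0,0,0,0,0,1]]]'
python3 - <<'E'
from h import *
go(.518,-.296,.098,90)
E
```

```text
t: 7.85
tcp_pos: [0.5161, -0.2966, 0.2393]
tool_rot: [0.007, 1.0, 0.0, 0.0]
force: [0.2, 0.7, 0.1]
finger_gap: 1.005
gripper_force: 0.0
at [ 0.5161 -0.2966  0.2393] gap 1.005 F [0.2 0.7 0.1] q6 -2.27 shift [-0.0024  0.0007  0.1766] turn [ 0.004  0.002 -0.114]
```

```bash
python3 -m pendant '[[[-0.0024,0,0.03,0,0,-0.1,1],[0,0,0.05,0,0,0,1],[0,0,0.05,0,0,0,1],[0,0,0.03,0,0,0,1],[0,0,0.0166,0,0,0,1],[0,0,0,0,0,0,1],[0,0,0,0,0,0,0.3],[0,0,0,0,0,0,0.3],[0,0,0,0,0,0,0.3],[0,0,0,0,0,0,0.3],[0,0,0,0,0,0,0.3]]]' 50
python3 - <<'E'
from h import *
go(.518,-.296,.25,90)
E
```

```text
t: 8.95
tcp_pos: [0.5195, -0.2962, 0.0998]
tool_rot: [-0.001, 1.0, -0.001, 0.001]
force: [0.3, 1.5, 5.6]
finger_gap: 0.65
gripper_force: 52.7
at [ 0.5195 -0.2962  0.0998] gap 0.65 F [0.3 1.5 5.6] q6 -2.28 shift [ 1.400e-03 -1.000e-04 -1.878e-01] turn [-0.015  0.023  0.02 ]
```

```bash
python3 -m pendant '[[[0,0,-0.02,0,0,0,0.3],[0,0,-0.04,0,0,0,0.3],[0,0,-0.05,0,0,0,0.3],[0,0,-0.05,0,0,0,0.3],[0,0,-0.04,0,0,0,0.3],[-0.0069,0.0535,0,0,0,0,0.3],[-0.0069,0.0535,0,0,0,0,0.3],[-0.0069,0.0535,0,0,0,0,0.3],[-0.0069,0.0535,0,0,0,0,0.3],[-0.0069,0.0535,0,0,0,0,0.3],[-0.0069,0.0535,0,0,0,0,0.3],[-0.0069,0.0535,0,0,0,0,0.3],[-0.0069,0.0535,0,0,0,0,0.3],[-0.0069,0.0535,0,0,0,0,0.3],[-0.0069,0.0535,0,0,0,0,0.3],[-0.0069,0.0535,0,0,0,0,0.3],[-0.0069,0.0535,0,0,0,0,0.3],[0,0,0,0,0,-0.5,0.3],[0,0,0,0,0,-0.5,0.3],[0,0,0,0,0,0,0.3]]]'
python3 - <<'E'
from h import *
go(*crate(.059,.012),.070,96.9)
E
```

```text
t: 10.95
tcp_pos: [0.583, 0.2185, 0.2577]
tool_rot: [-0.062, 0.998, -0.0, -0.0]
force: [0.1, -0.5, -2.0]
finger_gap: 0.655
gripper_force: 54.2
at [0.583  0.2185 0.2577] gap 0.655 F [ 0.1 -0.5 -2. ] q6 -1.51 shift [-0.0033 -0.0011  0.2346] turn [-0.    -0.003  0.024]
```

```bash
python3 -m pendant '[[[-0.0033,-0.001,0.03,0,0,0,0.3],[0,0,0.05,0,0,0,0.3],[0,0,0.05,0,0,0,0.3],[0,0,0.05,0,0,0,0.3],[0,0,0.03,0,0,0,0.3],[0,0,0.015,0,0,0,0.3],[0,0,0.006,0,0,0,0.3],[0,0,0.003,0,0,0,0.3],[0,0,0,0,0,0,0.3]]]'
python3 - <<'E'
from h import *
go(*crate(.059,.012),.070,96.9)
E
```

```text
t: 11.85
tcp_pos: [0.5873, 0.2176, 0.0716]
tool_rot: [-0.061, 0.998, 0.0, 0.001]
force: [0.5, 0.5, -1.4]
finger_gap: 0.657
gripper_force: 54.2
at [0.5873 0.2176 0.0716] gap 0.657 F [ 0.5  0.5 -1.4] q6 -1.52 shift [0.002  0.0008 0.002 ] turn [0.001 0.021 0.013]
```

```bash
python3 -m pendant '[[[0,0,0.0015,0,0,0,0.3],[0,0,0,0,0,0,0.85],[0,0,0,0,0,0,0.85],[0,0,0,0,0,0,0.85],[0,0,-0.02,0,0,0,0.85],[0,0,-0.05,0,0,0,0.85],[0,0,-0.055,0,0,0,0.85],[0,0,-0.055,0,0,0.5,1],[0,0,-0.055,0,0,0.5,1],[0.0086,-0.0567,0,0,0,0,1],[0.0086,-0.0567,0,0,0,0,1],[0.0086,-0.0567,0,0,0,0,1],[0.0086,-0.0567,0,0,0,0,1],[0.0086,-0.0567,0,0,0,0,1],[0.0086,-0.0567,0,0,0,0,1],[0.0086,-0.0567,0,0,0,0,1],[0.0086,-0.0567,0,0,0,0,1],[0.0086,-0.0567,0,0,0,0,1],[0,0,0,0,0,0,1],[0,0,0,0,0,0,1]]]'
python3 - <<'E'
from h import *
go(.525,-.190,.123,90)
s=snap("scene","s2");W=cloud(s);z=W[...,2]
x,y=(W[...,0]-C[0]),(W[...,1]-C[1]);cx=x*np.cos(CY)+y*np.sin(CY);cy=-x*np.sin(CY)+y*np.cos(CY)
m=(cx>.01)&(cx<.112)&(abs(cy)<.155)&(z>.095)&(z<.115)
print(m.sum(),circ(np.c_[cx[m],cy[m]]),np.percentile(z[m],[5,50,95]))
E
```

```text
t: 13.85
tcp_pos: [0.5251, -0.1919, 0.2581]
tool_rot: [0.0, 1.0, 0.0, 0.0]
force: [-0.6, 0.5, -0.3]
finger_gap: 0.996
gripper_force: 0.0
at [ 0.5251 -0.1919  0.2581] gap 0.996 F [-0.6  0.5 -0.3] q6 -2.12 shift [0.0003 0.0023 0.1689] turn [ 0.     0.008 -0.003]
458 (array([0.06076885, 0.01101867]), np.float64(0.018761372272350835)) [0.09828432 0.10299733 0.10510594]
```

```bash
python3 -m pendant '[[[0,0.002,0.03,0,0,0,1],[0,0,0.05,0,0,0,1],[0,0,0.05,0,0,0,1],[0,0,0.025,0,0,0,1],[0,0,0.0139,0,0,0,1],[0,0,0,0,0,0,1],[0,0,0,0,0,0,0.3],[0,0,0,0,0,0,0.3],[0,0,0,0,0,0,0.3],[0,0,0,0,0,0,0.3],[0,0,0,0,0,0,0.3]]]' 50
python3 - <<'E'
from h import *
go(*crate(.059,.108),.29,96.9)
E
```

```text
t: 15.0
tcp_pos: [0.5266, -0.1898, 0.1238]
tool_rot: [-0.001, 1.0, -0.001, 0.002]
force: [0.5, 0.8, 6.7]
finger_gap: 0.696
gripper_force: 54.3
at [ 0.5266 -0.1898  0.1238] gap 0.696 F [0.5 0.8 6.7] q6 -2.12 shift [-0.0614  0.6285 -0.2084] turn [-0.014  0.028 -0.987]
```

```bash
python3 -m pendant '[[[0,0,-0.02,0,0,0,0.3],[0,0,-0.04,0,0,0,0.3],[0,0,-0.05,0,0,0,0.3],[0,0,-0.05,0,0,0,0.3],[0,0,-0.03,0,0,0,0.3],[-0.0051,0.0524,0,0,0,0,0.3],[-0.0051,0.0524,0,0,0,0,0.3],[-0.0051,0.0524,0,0,0,0,0.3],[-0.0051,0.0524,0,0,0,0,0.3],[-0.0051,0.0524,0,0,0,0,0.3],[-0.0051,0.0524,0,0,0,0,0.3],[-0.0051,0.0524,0,0,0,0,0.3],[-0.0051,0.0524,0,0,0,0,0.3],[-0.0051,0.0524,0,0,0,0,0.3],[-0.0051,0.0524,0,0,0,0,0.3],[-0.0051,0.0524,0,0,0,0,0.3],[-0.0051,0.0524,0,0,0,0,0.3],[0,0,0,0,0,-0.5,0.3],[0,0,0,0,0,-0.5,0.3],[0,0,0,0,0,0,0.3]]]'
python3 - <<'E'
from h import *
go(*crate(.059,.108),.0945,96.9)
E
```

```text
t: 17.0
tcp_pos: [0.5724, 0.3141, 0.2735]
tool_rot: [-0.062, 0.998, -0.0, -0.001]
force: [-0.9, 0.2, -2.5]
finger_gap: 0.687
gripper_force: 55.0
at [0.5724 0.3141 0.2735] gap 0.687 F [-0.9  0.2 -2.5] q6 -1.36 shift [-0.0023 -0.0011  0.2237] turn [-0.004 -0.012  0.022]
```

```bash
python3 -m pendant '[[[-0.0023,-0.001,0.03,0,0,0,0.3],[0,0,0.05,0,0,0,0.3],[0,0,0.05,0,0,0,0.3],[0,0,0.05,0,0,0,0.3],[0,0,0.025,0,0,0,0.3],[0,0,0.013,0,0,0,0.3],[0,0,0.0055,0,0,0,0.3],[0,0,0.001,0,0,0,0.3],[0,0,0,0,0,0,0.3]]]'
python3 - <<'E'
from h import *
go(*crate(.059,.108),.0945,96.9)
E
```

```text
t: 17.9
tcp_pos: [0.5761, 0.3136, 0.0959]
tool_rot: [-0.061, 0.998, 0.0, 0.001]
force: [-0.1, 0.0, -1.8]
finger_gap: 0.688
gripper_force: 55.0
at [0.5761 0.3136 0.0959] gap 0.688 F [-0.1  0.  -1.8] q6 -1.36 shift [ 0.0025 -0.      0.0017] turn [0.005 0.023 0.014]
```

```bash
python3 -m pendant '[[[0,0,0.0015,0,0,0,0.3],[0,0,0,0,0,0,0.88],[0,0,0,0,0,0,0.88],[0,0,0,0,0,0,0.88],[0,0,-0.02,0,0,0,0.88],[0,0,-0.05,0,0,0,0.88],[0,0,-0.055,0,0,0,0.88],[0,0,-0.055,0,0,0.5,1],[0,0,-0.03,0,0,0.5,1],[0.0177,-0.0566,0,0,0,0,1],[0.0177,-0.0566,0,0,0,0,1],[0.0177,-0.0566,0,0,0,0,1],[0.0177,-0.0566,0,0,0,0,1],[0.0177,-0.0566,0,0,0,0,1],[0.0177,-0.0566,0,0,0,0,1],[0.0177,-0.0566,0,0,0,0,1],[0.0177,-0.0566,0,0,0,0,1],[0.0177,-0.0566,0,0,0,0,1],[0.0177,-0.0566,0,0,0,0,1],[0.0177,-0.0566,0,0,0,0,1]]]'
python3 - <<'E'
from h import *
s=snap("side","d1");W=cloud(s);H=hsv(s);h,S,V=[H[...,i].astype(int) for i in range(3)];z=W[...,2]
x,y=(W[...,0]-C[0]),(W[...,1]-C[1]);cx=x*np.cos(CY)+y*np.sin(CY);cy=-x*np.sin(CY)+y*np.cos(CY)
m=(cx>.01)&(cx<.112)&(abs(cy)<.155)&(z>.122)&(z<.14)
print(m.sum(),circ(np.c_[cx[m],cy[m]]),np.percentile(z[m],[5,50,95]))
s=snap("scene","s3");W=cloud(s);H=hsv(s);h,S,V=[H[...,i].astype(int) for i in range(3)];z=W[...,2]
m=(h>95)&(h<115)&(S>90)&(V>60)&(z>.052)&(z<.13)
for b in blobs(m):
    p=W[b];print(len(p),p.mean(0).round(3),circ(p[p[:,2]>.1][:,:2]))
go(.420,-.185,.078,90)
E
```

```text
t: 19.9
tcp_pos: [0.4199, -0.187, 0.2627]
tool_rot: [-0.001, 1.0, -0.001, 0.001]
force: [0.5, -0.0, 0.4]
finger_gap: 1.002
gripper_force: 0.0
38 (array([0.03985782, 0.11149592]), np.float64(0.01327223357599682)) [0.12414607 0.13014069 0.13188907]
536 [ 0.421 -0.184  0.088] (array([ 0.42030649, -0.18417168]), np.float64(0.02613175632717699))
537 [ 0.422 -0.116  0.088] (array([ 0.42158588, -0.1156039 ]), np.float64(0.025966443235590893))
at [ 0.4201 -0.191   0.2628] gap 0.998 F [-0.5  0.3  0.5] q6 -2.23 shift [0.0008 0.0085 0.231 ] turn [-0.037  0.024 -0.042]
```

View pics/s3.png

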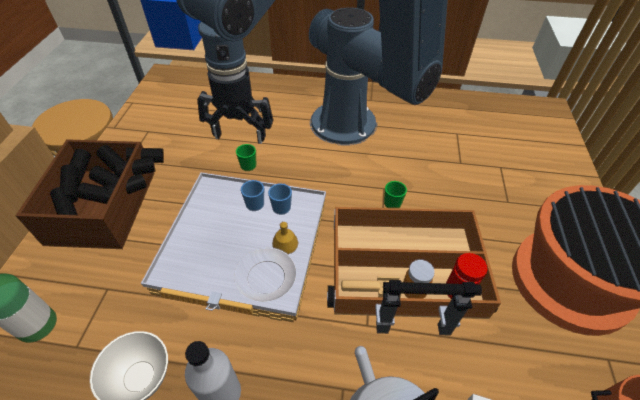

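```bash
python3 -m pendant '[[[0,0.005,0,0,0,1,1],[0,0,0,0,0,1,1],[0,0,0,0,0,1,1],[0,0,0,0,0,1,1],[0,0,0,0,0,1,1],[0,0,0,0,0,1,1],[0,0,0,0,0,1,1],[0,0,0,0,0,1,1],[0,0,0,0,0,1,1],[0,0,0,0,0,1,1],[0,0,0,0,0,1,1],[0,0,0,0,0,1,1],[0,0,0,0,0,1,1],[0,0,0,0,0,0,1],[0,0,0,0,0,0,1]]]'
python3 - <<'E'
from h import *
s=snap("scene");W=cloud(s);H=hsv(s);h,S,V=[H[...,i].astype(int) for i in range(3)];z=W[...,2]
m=(h>95)&(h<115)&(S>90)&(V>60)&(z>.052)&(z<.13)
for b in blobs(m):
    p=W[b];print(len(p),p.mean(0).round(3),circ(p[p[:,2]>.1][:,:2]))
go(.420,-.186,.083,0)
E
```

```text
t: 21.5
tcp_pos: [0.4207, -0.1807, 0.2619]
tool_rot: [0.701, 0.713, 0.0, 0.0]
force: [0.7, -0.4, -0.9]
finger_gap: 1.004
gripper_force: 0.0
532 [ 0.421 -0.184  0.088] (array([ 0.4203794 , -0.18410127]), np.float64(0.026028970012650185))
542 [ 0.422 -0.116  0.088] (array([ 0.42165353, -0.11567412]), np.float64(0.02610672358212619))
at [ 0.4206 -0.1808  0.2617] gap 1.002 F [-0.7  0.  -0.4] q6 -0.67 shift [-0.0064 -0.0011  0.2234] turn [0.006 0.003 0.132]
```

```bash
python3 -m pendant '[[[-0.0064,-0.001,0.03,0,0,0.13,1],[0,0,0.05,0,0,0,1],[0,0,0.05,0,0,0,1],[0,0,0.05,0,0,0,1],[0,0,0.03,0,0,0,1],[0,0,0.0134,0,0,0,1],[0,0,0,0,0,0,1],[0,0,0,0,0,0,0.3],[0,0,0,0,0,0,0.3],[0,0,0,0,0,0,0.3],[0,0,0,0,0,0,0.3],[0,0,0,0,0,0,0.3]]]' 35
python3 - <<'E'
from h import *
go(*crate(-.059,-.08),.26,6.9)
E
```

```text
t: 22.75
tcp_pos: [0.4204, -0.1869, 0.084]
tool_rot: [0.708, 0.706, 0.0, 0.002]
force: [-1.5, -0.0, 7.6]
finger_gap: 0.645
gripper_force: 36.5
at [ 0.4204 -0.1869  0.084 ] gap 0.645 F [-1.5 -0.   7.6] q6 -0.66 shift [ 0.3739  0.0736 -0.2205] turn [ 0.02   0.018 -1.022]
```

```bash
python3 -m pendant '[[[0,0,-0.02,0,0,0,0.3],[0,0,-0.04,0,0,0,0.3],[0,0,-0.05,0,0,0,0.3],[0,0,-0.05,0,0,0,0.3],[0,0,-0.0275,0,0,0,0.3],[0.0534,0.0105,0,0,0,0,0.3],[0.0534,0.0105,0,0,0,0,0.3],[0.0534,0.0105,0,0,0,0,0.3],[0.0534,0.0105,0,0,0,0,0.3],[0.0534,0.0105,0,0,0,0,0.3],[0.0534,0.0105,0,0,0,0,0.3],[0.0534,0.0105,0,0,0,0,0.3],[0,0,0,0,0,-0.5,0.3],[0,0,0,0,0,-0.5,0.3],[0,0,0,0,0,0,0.3]]]'
python3 - <<'E'
from h import *
go(*crate(-.059,-.08),.055,6.9)
E
```

```text
t: 24.25
tcp_pos: [0.4788, 0.1133, 0.2329]
tool_rot: [0.664, 0.748, 0.0, 0.0]
force: [1.2, 0.5, -1.2]
finger_gap: 0.651
gripper_force: 37.6
at [0.4788 0.1133 0.2329] gap 0.651 F [ 1.2  0.5 -1.2] q6 -0.11 shift [-0.001   0.0007  0.2223] turn [ 0.003  0.    -0.012]
```

```bash
python3 -m pendant '[[[-0.001,0.0005,0.03,0,0,0,0.3],[0,0,0.05,0,0,0,0.3],[0,0,0.05,0,0,0,0.3],[0,0,0.05,0,0,0,0.3],[0,0,0.025,0,0,0,0.3],[0,0,0.011,0,0,0,0.3],[0,0,0.005,0,0,0,0.3],[0,0,0.001,0,0,0,0.3],[0,0,0,0,0,0,0.3]]]'
python3 - <<'E'
from h import *
go(*crate(-.059,-.08),.054,6.9)
E
```

```text
t: 25.15
tcp_pos: [0.4806, 0.1118, 0.056]
tool_rot: [0.664, 0.747, 0.001, 0.001]
force: [-0.4, 0.7, -0.6]
finger_gap: 0.647
gripper_force: 37.7
at [0.4806 0.1118 0.056 ] gap 0.647 F [-0.4  0.7 -0.6] q6 -0.12 shift [ 0.001  -0.0013  0.0024] turn [ 0.02   0.002 -0.027]
```

```bash
python3 -m pendant '[[[0,0,0.002,0,0,0,0.3],[0,0,0,0,0,0,0.78],[0,0,0,0,0,0,0.78],[0,0,0,0,0,0,0.78],[0,0,-0.02,0,0,0,0.78],[0,0,-0.05,0,0,0,0.78],[0,0,-0.055,0,0,0,0.78],[0,0,-0.055,0,0,0.5,1],[0,0,-0.05,0,0,0.5,1],[-0.0479,-0.0123,0,0,0,0,1],[-0.0479,-0.0123,0,0,0,0,1],[-0.0479,-0.0123,0,0,0,0,1],[-0.0479,-0.0123,0,0,0,0,1],[-0.0479,-0.0123,0,0,0,0,1],[-0.0479,-0.0123,0,0,0,0,1],[0,0,0,0,0,0,1],[0,0,0,0,0,0,1]]]'
python3 - <<'E'
from h import *
s=snap("scene","s4");W=cloud(s);H=hsv(s);h,S,V=[H[...,i].astype(int) for i in range(3)];z=W[...,2]
m=(h>95)&(h<115)&(S>90)&(V>60)&(z>.025)&(z<.13)&(W[...,0]<.8)
for b in blobs(m):
    p=W[b];print(len(p),p.mean(0).round(3),p[:,2].max(),circ(p[p[:,2]>p[:,2].max()-.01][:,:2]))
go(.4216,-.1175,.083,0)
E
```

```text
t: 26.85
tcp_pos: [0.4198, -0.1184, 0.2373]
tool_rot: [0.709, 0.705, 0.0, -0.0]
force: [-0.7, -0.0, -0.1]
finger_gap: 1.0
gripper_force: 0.0
543 [ 0.422 -0.116  0.088] 0.11087755729543691 (array([ 0.42185691, -0.11575334]), np.float64(0.026174488906012504))
508 [0.476 0.113 0.06 ] 0.08150926250290336 (array([0.48010074, 0.11333598]), np.float64(0.02612477066834947))
at [ 0.4198 -0.1176  0.2373] gap 1.004 F [ 0.3 -0.  -0.8] q6 -0.53 shift [-0.      0.0023  0.1928] turn [-0.003 -0.006 -0.028]
```

```bash
python3 -m pendant '[[[0,0.002,0.03,0,0,0,1],[0,0,0.05,0,0,0,1],[0,0,0.05,0,0,0,1],[0,0,0.03,0,0,0,1],[0,0,0.02,0,0,0,1],[0,0,0.0128,0,0,0,1],[0,0,0,0,0,0,1],[0,0,0,0,0,0,0.3],[0,0,0,0,0,0,0.3],[0,0,0,0,0,0,0.3],[0,0,0,0,0,0,0.3],[0,0,0,0,0,0,0.3]]]' 35
python3 - <<'E'
from h import *
go(*crate(-.059,.08),.235,6.9)
E
```

```text
t: 28.1
tcp_pos: [0.422, -0.1181, 0.0843]
tool_rot: [0.708, 0.706, 0.0, 0.001]
force: [-1.2, 0.4, 8.0]
finger_gap: 0.66
gripper_force: 36.3
at [ 0.422  -0.1181  0.0843] gap 0.66 F [-1.2  0.4  8. ] q6 -0.53 shift [ 0.4867  0.0469 -0.1888] turn [ 0.013  0.008 -1.025]
```

```bash
python3 -m pendant '[[[0,0,-0.02,0,0,0,0.3],[0,0,-0.04,0,0,0,0.3],[0,0,-0.05,0,0,0,0.3],[0,0,-0.05,0,0,0,0.3],[0,0,-0.0275,0,0,0,0.3],[0.0541,0.0052,0,0,0,0,0.3],[0.0541,0.0052,0,0,0,0,0.3],[0.0541,0.0052,0,0,0,0,0.3],[0.0541,0.0052,0,0,0,0,0.3],[0.0541,0.0052,0,0,0,0,0.3],[0.0541,0.0052,0,0,0,0,0.3],[0.0541,0.0052,0,0,0,0,0.3],[0.0541,0.0052,0,0,0,0,0.3],[0.0541,0.0052,0,0,0,0,0.3],[0,0,0,0,0,-0.5,0.3],[0,0,0,0,0,-0.5,0.3],[0,0,0,0,0,0,0.3]]]'
python3 - <<'E'
from h import *
go(*crate(-.059,.08),.055,6.9)
E
```

```text
t: 29.8
tcp_pos: [0.4596, 0.2719, 0.2332]
tool_rot: [0.664, 0.748, -0.0, -0.0]
force: [0.2, -0.1, -0.9]
finger_gap: 0.659
gripper_force: 37.7
at [0.4596 0.2719 0.2332] gap 0.659 F [ 0.2 -0.1 -0.9] q6 0.21 shift [-0.0008  0.0008  0.2227] turn [-0.     0.    -0.016]
```

```bash
python3 -m pendant '[[[-0.001,0.0005,0.03,0,0,0,0.3],[0,0,0.05,0,0,0,0.3],[0,0,0.05,0,0,0,0.3],[0,0,0.05,0,0,0,0.3],[0,0,0.025,0,0,0,0.3],[0,0,0.011,0,0,0,0.3],[0,0,0.006,0,0,0,0.3],[0,0,0.002,0,0,0,0.3],[0,0,0,0,0,0,0.3],[0,0,0,0,0,0,0.78],[0,0,0,0,0,0,0.78],[0,0,0,0,0,0,0.78],[0,0,-0.02,0,0,0,0.78],[0,0,-0.05,0,0,0,0.78],[0,0,-0.06,0,0,0,0.78],[0,0,-0.06,0,0,0,0.78],[0,0,-0.06,0,0,0,0.78],[0,0,-0.06,0,0,0,0.78],[0,0,0,0,0,0,0.78]]]'
python3 - <<'E'
from h import *
s=snap("scene","s5");W=cloud(s);H=hsv(s);h,S,V=[H[...,i].astype(int) for i in range(3)];z=W[...,2]
m=(h>95)&(h<115)&(S>90)&(V>60)&(z>.025)&(z<.13)&(W[...,0]<.8)
for b in blobs(m):
    p=W[b];print(len(p),p.mean(0).round(3),p[:,2].max(),circ(p[p[:,2]>p[:,2].max()-.01][:,:2]))
m=(V<70)&(z>.175)&(z<.205)&(W[...,0]>.6)&(W[...,0]<.75)&(W[...,1]>.1)&(W[...,1]<.33)
p=W[m];print(len(p),p.mean(0),p[:,2].max(),[np.round(x,3) for x in cv2.minAreaRect(p[:,:2].astype(np.float32))])
go(*crate(.148,0),.29,6.9)
E
```

```text
t: 31.7
tcp_pos: [0.4644, 0.2722, 0.3095]
tool_rot: [0.664, 0.748, 0.007, 0.004]
force: [1.0, 0.5, -0.7]
finger_gap: 0.78
gripper_force: 0.0
507 [0.476 0.113 0.061] 0.08033777528561314 (array([0.48003202, 0.11330297]), np.float64(0.02618603063018))
547 [0.458 0.272 0.06 ] 0.08230649386624678 (array([0.4604651 , 0.27150583]), np.float64(0.02615125014187643))
1171 [0.67884052 0.21486315 0.19379217] 0.20066545895649057 [array([0.676, 0.215]), array([0.022, 0.17 ]), np.float64(6.902)]
at [0.4625 0.2715 0.3061] gap 0.781 F [-1.   0.7 -0.4] q6 0.2 shift [-0.0992  0.2561  0.0223] turn [ 0.079 -0.016 -0.022]
```

View pics/s5.png

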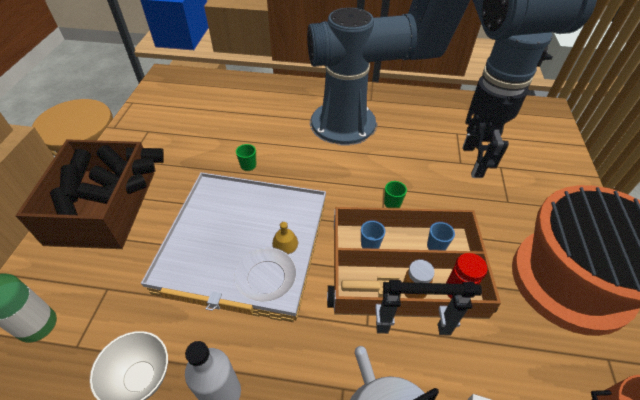

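```bash
python3 -m pendant '[[[-0.0198,0.0512,0,0,0,0,0.7],[-0.0198,0.0512,0,0,0,0,0.7],[-0.0198,0.0512,0,0,0,0,0.7],[-0.0198,0.0512,0,0,0,0,0.7],[-0.0198,0.0512,0,0,0,0,0.7],[0,0,0,0,0,0,0.7],[0,0,0,0,0,0,0.7]]]'
python3 - <<'E'
from h import *
go(*crate(.148,0),.183,6.9)
E
```

```text
t: 32.45
tcp_pos: [0.6727, 0.2153, 0.2987]
tool_rot: [0.665, 0.747, -0.002, -0.002]
force: [-0.6, 0.2, -0.5]
finger_gap: 0.697
gripper_force: 0.0
at [0.6727 0.2153 0.2987] gap 0.697 F [-0.6  0.2 -0.5] q6 0.04 shift [0.0014 0.0044 0.1447] turn [-0.045 -0.001 -0.035]
```

```bash
python3 -m pendant '[[[0.0014,0.0044,0.03,0,0,0,0.7],[0,0,0.05,0,0,0,0.7],[0,0,0.04,0,0,0,0.7],[0,0,0.0247,0,0,0,0.7],[0,0,0,0,0,0,0.7],[0,0,0,0,0,0,0],[0,0,0,0,0,0,0],[0,0,0,0,0,0,0],[0,0,0,0,0,0,0],[0,0,0,0,0,0,0],[0,0,0,0,0,0,0]]]' 80
python3 - <<'E'
from h import *
go(*crate(.148,0),.288,6.9)
E
```

```text
t: 33.55
tcp_pos: [0.675, 0.2179, 0.1877]
tool_rot: [0.664, 0.748, -0.001, -0.001]
force: [-5.0, 0.7, 4.4]
finger_gap: 0.2
gripper_force: 78.1
at [0.675  0.2179 0.1877] gap 0.2 F [-5.   0.7  4.4] q6 0.04 shift [-1.400e-03  1.000e-04 -1.254e-01] turn [-0.024 -0.003 -0.021]
```

```bash
python3 -m pendant '[[[0,0,-0.01,0,0,0,0],[0,0,-0.02,0,0,0,0],[0,0,-0.02,0,0,0,0],[0,0,-0.02,0,0,0,0],[0,0,-0.02,0,0,0,0],[0,0,-0.015,0,0,0,0],[0,0,-0.01,0,0,0,0],[0,0,0,0,0,0,0],[0,0,0,0,0,0,0]]]'
```

```text
t: 34.45
tcp_pos: [0.675, 0.2178, 0.2786]
tool_rot: [0.664, 0.748, -0.001, -0.001]
force: [-5.8, 1.6, -4.6]
finger_gap: 0.198
gripper_force: 79.5
```

```bash
python3 -m pendant '[[[0,0,-0.005,0,0,0,0],[0,0,-0.004,0,0,0,0],[0,0,-0.003,0,0,0,0],[0,0,-0.003,0,0,0,0],[0,0,0,0,0,0,0]]]'
```

```text
t: 34.95
tcp_pos: [0.675, 0.2178, 0.2894]
tool_rot: [0.664, 0.748, -0.002, -0.002]
force: [-6.0, 1.3, -9.5]
finger_gap: 0.199
gripper_force: 78.9
```

```bash
python3 -m pendant '[[[0,0,-0.003,0,0,0,0],[0,0,-0.003,0,0,0,0],[0,0,0,0,0,0,0]]]'; python3 - <<'E'
from h import *
s=snap("scene","s6")
cv2.imwrite("pics/s6c.png",cv2.resize(s["pixels"][180:350,320:520,::-1],None,fx=3.5,fy=3.5))
W=cloud(s);z=W[...,2];H=hsv(s)
m=(H[...,2]<70)&(z>.25)&(z<.32)&(W[...,0]>.65)&(W[...,0]<.71)&((abs(W[...,1]-.285)<.015)|(abs(W[...,1]-.15)<.015))
print(m.sum(),np.percentile(z[m],[50,95,100]))
E
```

```text
t: 35.25
tcp_pos: [0.6749, 0.2178, 0.2926]
tool_rot: [0.664, 0.748, -0.002, -0.002]
force: [-4.4, 2.3, -16.0]
finger_gap: 0.204
gripper_force: 81.8
572 [0.29983257 0.30225438 0.30376251]
```

View pics/s6c.png

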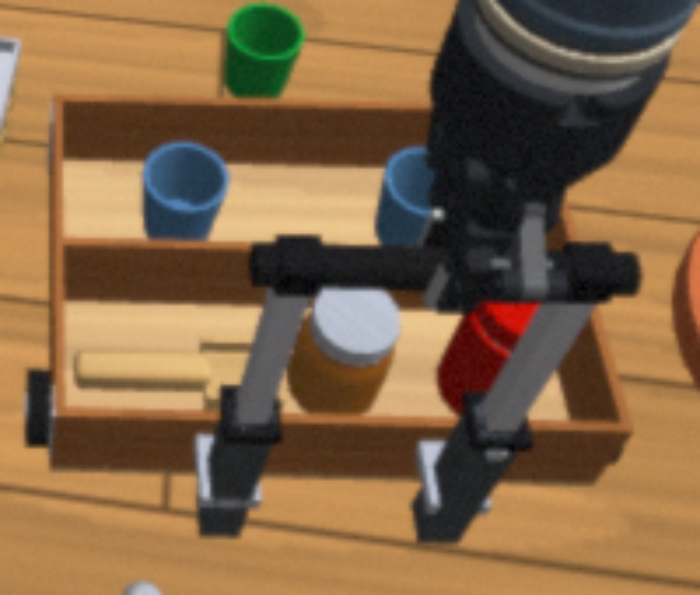

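```bash
python3 -m pendant '[[[0,0,-0.003,0,0,0,0],[0,0,-0.002,0,0,0,0],[0,0,0,0,0,0,0],[0,0,0,0,0,0,0]]]'
```

```text
t: 35.7
tcp_pos: [0.6749, 0.2178, 0.2927]
tool_rot: [0.664, 0.747, -0.003, -0.003]
force: [-0.9, 3.1, -28.9]
finger_gap: 0.203
gripper_force: 80.3
```

```bash
python3 -m pendant '[[[0,0,0.004,0,0,0,0],[0,0,0.003,0,0,0,0],[0,0,0,0,0,0,0],[0,0,0,0,0,0,0.7],[0,0,0,0,0,0,0.7],[0,0,0,0,0,0,0.7],[0,0,0,0,0,0,0.7],[0,0,-0.02,0,0,0,0.7],[0,0,-0.04,0,0,0,0.7],[0,0,-0.05,0,0,0,0.7],[0,0,-0.04,0,0,0,0.7],[0,-0.05,0,0,0,0,0.7],[0,-0.05,0,0,0,0,0.7],[0,-0.05,0,0,0,0,0.7],[0,-0.05,0,0,0,0,0.7],[0,0,0,0,0,0,0.7],[0,0,0,0,0,0,0.7]]]'; python3 - <<'E'
from h import *
s=snap("scene","s7")
cv2.imwrite("pics/s7c.png",cv2.resize(s["pixels"][160:350,100:520,::-1],None,fx=1.9,fy=1.9))
W=cloud(s);z=W[...,2];H=hsv(s)
m=(H[...,2]<70)&(z>.25)&(z<.32)&(W[...,0]>.65)&(W[...,0]<.71)&((abs(W[...,1]-.285)<.015)|(abs(W[...,1]-.15)<.015))
print(m.sum(),np.percentile(z[m],[50,95,100]))
E
```

```text
t: 37.4
tcp_pos: [0.518, 0.1988, 0.4153]
tool_rot: [0.664, 0.747, 0.002, 0.002]
force: [0.6, -0.6, -0.3]
finger_gap: 0.701
gripper_force: 0.0
585 [0.29964024 0.3024036  0.30376542]
```

View pics/s7c.png

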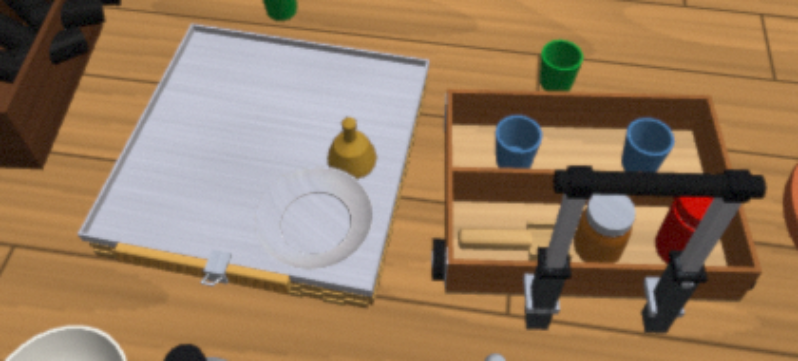

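```bash
python3 - <<'E'
import cv2,numpy as np
cv2.imwrite("pics/btn.png",np.hstack([cv2.resize(cv2.imread(f"pics/{n}.png")[285:340,430:490],None,fx=4.4,fy=4.4,interpolation=cv2.INTER_CUBIC) for n in("s5","s6","s7")]))
E
```

```text
(no output)
```

View pics/btn.png

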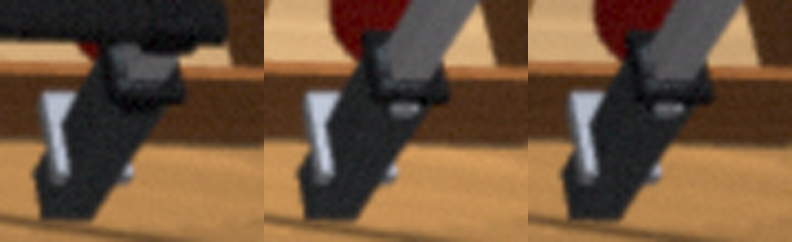

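The button is absent before the pull (left panel). It stands out during the pull and after release, at about (405,108) and (668,108), so the handle is locked.

```bash
python3 -c "
from station import job
print(job.sign_off())"
```

```text
the job is handed in; nothing more can be done
None
```

The job is handed in, result not reported: both cups I found stand in the front bay; the canister, jar and flat scoop are in the rear bay; the handle is up with its lock button out; the bell and plate were left alone.

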